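Stow the hand tools in the bench's slide-top tray

ROBOT

A 7-joint arm with a two-finger parallel gripper is mounted at the origin on the work surface. World frame = base frame: x ahead of the robot, y to its left, z up, the work surface at z = 0. Lengths are in m, angles in rad, forces in N, time in s.
With the tool pointing down it reaches from about 0.425 to 0.875 m from the base axis. Payload 4.7 kg.
Tool frame: the origin (TCP) lies midway between the tips of the shut fingers; the grasp point (between the pads) lies 19 mm behind it; x points along the fingers, z is the direction in which the jaws open and shut, and the axes are right-handed (so a half turn about x gives the same grasp; the last joint's range is limited). The gripper opens to 87 mm and grips with 3 to 60 N. Pads are 19 mm wide; open, the fingers measure 117 mm over their backs; the gripper's body (75 mm by 190 mm) begins 51 mm behind the grasp point.
Start: joints at [-1.175, 0.321, -0.07, 1.45, 0.023, 1.371, -0.057], TCP at [0.242, 0.603, 0.223] pointing down, gripper open.
Joint ranges: [-2.86, 2.86], [-0.3, 2.09], [-1.38, 1.24], [0.06, 2.45], [-1.56, 4.7], [0.09, 2.05], [-2.69, 2.69]. Speed limits (rad/s): [2.57, 2.57, 3.14, 3.14, 3.14, 3.14, 3.14].

INTERFACE

Orientations are given as a rotation vector (axis times angle).
In Python, from bench import ctrl, vision, close_job gives the robot as it stands. The module is installed in compiled form; this text tells all that it offers.
- The arm moves only by the tool servo_tool, never from a script. Its argument "commands" is a list that holds one entry, the list of rows, each a list of 7 numbers: the turn, a rotation vector about the tool's x, y, z in degrees, then the shift along the tool's x, y, z in mm, then the finger opening in mm, from 0 to 87. In form: [[[wx, wy, wz, x, y, z, grip], ...]]. A call has 1 to 5 rows; each row is the pose to reach, as a shift and turn from the pose commanded when the call began, along the tool's axes at that moment; what a row does not reach only later rows make up. A row lasts 1/8 s, in which the tool goes at most 62.5 mm and 10.7 degrees, less where a joint would pass 70% of its speed; a pose out of reach is approached as far as the arm can. A call with a gripper value outside its range is refused whole. The fingers move at their own pace and stop on an object; "newtons" is the grip in N (left out, the last holds). Time passes only in rows, so rows that repeat a pose let the fingers close. It gives the time, the measured TCP pose, the force and the opening at its end, in the units of the state.
- ctrl.get_state(): the state, without advancing time (a new reading comes with each control period).
- vision.get_image(name): name is "scene" or "top"; returns the picture (400x640x3 uint8, red, green, blue); there is no depth.
- vision.camera_info(name): a dict with "fov_y" (degrees; the focal length in pixels is half the picture's height over the tangent of half this angle, whatever the lens; pixels are square), "cx", "cy" (the principal point, pixels), "dist" ([k1, k2, p1, p2, k3] as OpenCV has them; the pictures are not rectified), "pose" (4x4, takes a point from camera to world coordinates). Camera axes: x right, y down, z forward; pixel columns grow to the right and rows downward; lengths in m; the calibration is good to about 2 mm. A picture is of the moment at which its call begins. camera_info takes no time and is no camera call.
- close_job(): hands the job in, once; it reports no verdict.
The state is a dict: "time": time; "joint_positions": joint angles; "qd": joint speeds; "joint_torque": joint torques, N m; "position": TCP position; "tool_rot": TCP orientation; "ft_force": force on the tool from outside, world axes, zero at the start; "torque": the same for the moment, N m; "grip_width": opening from 0.0 (shut) to 1.0 (fully open).
Only numpy, scipy, OpenCV 4.12 (cv2) and the standard library are available. Lean on these libraries where they do the work, as an engineer would, in place of code of your own. Each camera call takes 0.05 s, during which the arm holds its last target. There are 200 camera calls.

TASK

Pack the storage bench's grey tool tray: slide its cover right back, take out the two white pot feet that were left inside and set them side by side, flat on the floor of the clay saucer, then stow every hand tool that has a chunky handle, lying flat with its head under the fixed deck, each in a pigeonhole of its own, and its handle down in the open bay inside the sill. Then slide the cover fully shut, and leave the stacked pots and the flat steel widger alone.

Things in the scene. Friction and masses are not known exactly. Their poses are not given: they have to be found in the camera images.
- tray: Grey resin tool tray, fixed, 306 (x) x 322 (y), floor 5 thick. Origin: on its underside, below the middle of the deck's front edge; x points from the open bay to the deck, z up. Open bay: x = -155 to 0, 310 wide, side walls 62 high. A 190 mm tool is longer than the bay: its head must pass over the sill and under the deck before the handle goes down.
- cover (a joint): Flat grey cover, 160 (x) x 322 (y) x 5, that slides along the tray's x axis on top of the side walls, underside 63 and top 68 above the table. Value in m: 0 = shut over the bay; 0.15 = right back on top of the deck, its front edge then at the deck's edge (open). Slides with about 2.5 N of friction, stays where it is left, has hard stops at both ends.
- cover_grip (a point): Centre of the cover's handle: an upright black ridge, 14 thick along the tray's x axis, 70 long along y and 26 high, standing on the cover 60 behind the cover's front edge; its foot is 68 and its top 94 above the table. Axes as the tray's; its tray x is -0.090 m + the joint value.
- cultivator_grip (a point): Flat-bottomed hand tool, 190 long, lying level; handle 26 wide x 26 high x 105 long (red plastic), with a shank and three bent red tines, 48 wide over the tines and at most 26 high. This point: mid-section of the handle, 13 above its underside, 75 from the tail end, 115 from the tip, near the centre of mass. x points to the head, z up. May be absent.
- cultivator_tip (a point): The tip end of the cultivator's head, on its centre line, 3.5 above the underside plane.
- trowel_grip (a point): Flat-bottomed hand tool, 190 long, lying level; handle 26 wide x 26 high x 105 long (black plastic), with a steel blade 46 wide and up to 12 high that narrows to 30. This point: mid-section of the handle, 13 above its underside, 75 from the tail end, 115 from the tip, near the centre of mass. x points to the head, z up. May be absent.
- trowel_tip (a point): The tip end of the trowel's head, on its centre line, 3.5 above the underside plane.
- weeder_grip (a point): Flat-bottomed hand tool, 190 long, lying level; handle 26 wide x 26 high x 105 long (brown wood), with a thin steel rod and a small forked end 26 wide. This point: mid-section of the handle, 13 above its underside, 75 from the tail end, 115 from the tip, near the centre of mass. x points to the head, z up. May be absent.
- weeder_tip (a point): The tip end of the weeder's head, on its centre line, 3.5 above the underside plane.
- cultivator: The same cultivator; origin on its underside plane below the grip point.
- trowel: The same trowel; origin on its underside plane below the grip point.
- weeder: The same weeder; origin on its underside plane below the grip point.
- foot1: One of the pot feet; origin at the centre of its underside.
- foot2: The other pot foot; origin at the centre of its underside.
- foot1_mid (a point): White ceramic pot foot, a block 60 (x) x 30 (y) x 22 high with an 11 mm raised toe (16 long) on top at its +x end; lies on the tray's floor in the bay at the start, under the cover. This point: on its centre line, 14 above its underside.
- foot2_mid (a point): The other pot foot, just like the first. This point: on its centre line, 14 above its underside.
- saucer: Terracotta saucer, fixed to the table, 160 across the rim, 20 high, wall 5; inner floor 6 above the table and about 130 across: room for both feet side by side. Origin: centre of its underside.
- pots: Bystander: two stacked black plastic pots, 120 across the top, 128 high, loose. Origin: centre of the underside.
- widger: Bystander: flat stainless steel strip (widger), about 185 x 26 x 5, loose on the table. Origin near its middle, underside.
- sill (a point): Middle of the top of the tray's low front wall (the sill), only 12 high, 6 thick, at tray x = -161 to -155. Axes as the tray's.
- hole (a point): Centre of the mouth of the middle of three pigeonholes that open to the bay under the fixed deck (deck: tray x 0 to 145, underside 56, top 61 above the table). They are centred on tray y = -80, 0 and 80, each 64 wide, 51 high (from the floor to the deck) and 139 deep, with 16 thick partitions between. Axes as the tray's.
Things that resemble listed ones, but are neither listed nor needed, are in the scene too. What is meant by the trowel is not pink, and is the smaller of those in its own colour.

How it is judged:
On the way, in this order (a step that is already met when the one before it is completed fails the run):
1. the cover is slid right back over the deck (value of joint cover above 0.13 m), for 0.2 s.
2. both pot feet are in the saucer and every tool present lies in the tray, head in its own pigeonhole (x of each of cultivator_grip, trowel_grip, weeder_grip in the frame of tray above -0.085 m and z of each of cultivator_grip, trowel_grip, weeder_grip in the frame of tray below 0.03 m and y of cultivator_grip in the frame of tray between -0.155 and 0.155 m and x of cultivator_tip in the frame of tray between 0.02 and 0.145 m and z of cultivator_tip in the frame of tray between 0 and 0.025 m and y of cultivator_tip in the frame of tray between -0.112 and 0.112 m and angle between each of cultivator_grip, trowel_grip, weeder_grip, foot1_mid, foot2_mid's own z axis and vertical below 0.2 rad and y of trowel_grip in the frame of tray between -0.155 and 0.155 m and x of trowel_tip in the frame of tray between 0.02 and 0.145 m and z of trowel_tip in the frame of tray between 0 and 0.025 m and y of trowel_tip in the frame of tray between -0.112 and 0.112 m and y of weeder_grip in the frame of tray between -0.155 and 0.155 m and x of weeder_tip in the frame of tray between 0.02 and 0.145 m and z of weeder_tip in the frame of tray between 0 and 0.025 m and y of weeder_tip in the frame of tray between -0.112 and 0.112 m and horizontal distance between cultivator_tip and trowel_tip above 0.04 m and horizontal distance between each of cultivator_tip, trowel_tip and weeder_tip above 0.04 m and horizontal distance between each of foot1_mid, foot2_mid and saucer below 0.05 m and height (world z) of each of foot1_mid, foot2_mid below 0.03 m), for 0.2 s.
At the end, for the whole second after the job is handed in: Every tool present lies flat and at rest in the tray, the whole handle inside the sill, its tip at least 20 mm under the deck, one tool to a pigeonhole; both pot feet lie flat on the saucer's floor, their middles within 50 mm of its centre; the cover is shut to within 10 mm (all of step 2 and linear speed of each of cultivator, trowel, weeder, foot1, foot2 below 0.03 m/s and value of joint cover below 0.01 m); the robot touches nothing.
It fails at once if the stacked pots are disturbed (moved more than 40 mm) (distance of pots from where it was at the start of the episode above 0.04 m).
It fails at once if the widger is disturbed (moved more than 40 mm) (distance of widger from where it was at the start of the episode above 0.04 m).
Of cultivator, trowel, weeder only 2 to 3 are there at a start; the rules pass over those that are not, and their reading is None.
At some moment in a run one of cultivator, trowel, weeder may be knocked a few centimetres aside while the robot is not near it.
Once in a run the grip may slacken for a moment while it holds something.
It also fails if it takes over 200 s, if anything falls off the work surface, if the arm or the gripper's body presses on something with over 40 N, if the wrist force passes 120 N, or if a joint passes its speed limit or range.

## Working session

There is one attempt and no reset: what is moved stays moved. The work goes in short steps, Python scripts to look and compute and a tool call to move; the robot and the scene stay as the last step left them, time stands still between calls to the robot, and variables do not carry over. Pictures are saved under pics/ and viewed, about 12 in all and at most 16, crops included, and the job is handed in when it is done.

Besides the shell and the picture viewer there is one more tool, called after "Request:" by a JSON object that holds its "method" and its "body", one argument or row to a line. servo_tool: Moves the arm, as the interface text tells. Its arguments: {"type":"object","properties":{"commands":{"type":"array"},"newtons":{"type":"number"}},"required":["commands"]}

```bash
mkdir -p pics
python3 - <<'E'
from bench import ctrl, vision
import cv2,numpy as np
for n in("scene","top"):
    im=vision.get_image(n);cv2.imwrite(f"pics/{n}0.png",im[:,:,::-1]);i=vision.camera_info(n);print(n,{k:np.round(v,4).tolist() for k,v in i.items()})
s=ctrl.get_state();print({k:np.round(v,3).tolist() for k,v in s.items()})
E
```

```text
scene {'fov_y': 54.9037, 'cx': 315.425, 'cy': 197.5673, 'dist': [-0.0901, 0.0, 0.0, 0.0, 0.0], 'pose': [[-0.8246, 0.3009, -0.4792, 0.9546], [0.5655, 0.4673, -0.6796, 0.8071], [0.0194, -0.8313, -0.5555, 0.657], [0.0, 0.0, 0.0, 1.0]]}
top {'fov_y': 53.9033, 'cx': 313.3554, 'cy': 191.2656, 'dist': [-0.0452, 0.0, 0.0, 0.0, 0.0], 'pose': [[-0.012, -0.9867, 0.1622, 0.2648], [-0.9997, 0.0085, -0.0221, 0.1121], [0.0205, -0.1624, -0.9865, 1.0359], [0.0, 0.0, 0.0, 1.0]]}
{'time': 0.1, 'joint_positions': [-1.175, 0.322, -0.07, 1.452, 0.023, 1.371, -0.057], 'qd': [0.001, -0.002, -0.002, -0.003, -0.0, -0.0, 0.0], 'joint_torque': [-0.0, -49.257, -0.406, -31.34, -0.064, 0.039, 0.0], 'position': [0.242, 0.603, 0.222], 'tool_rot': [-0.925, 1.367, 0.923], 'ft_force': [-0.589, 0.204, -0.239], 'torque': [0.039, 0.031, -0.002], 'grip_width': 1.003}
```

View pics/scene0.png

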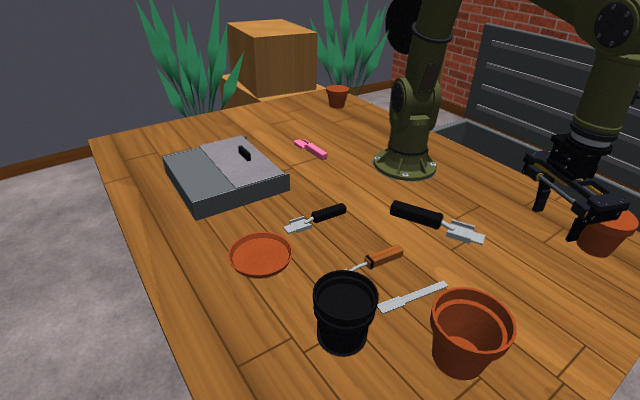

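View pics/top0.png

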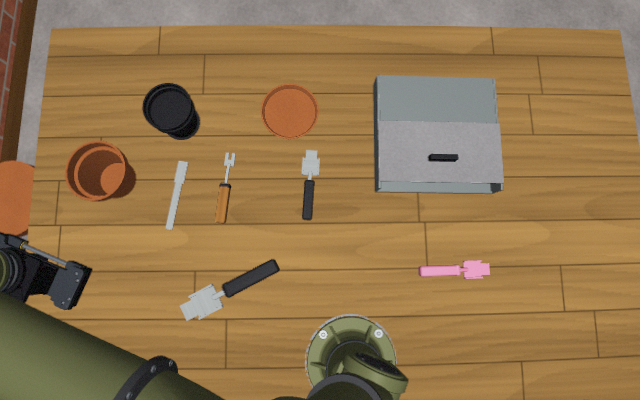

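```bash
cat > h.py <<'E'
import numpy as np,cv2
from scipy.spatial.transform import Rotation as R
from bench import ctrl,vision
def K(n):
    i=vision.camera_info(n);f=200/np.tan(np.radians(i["fov_y"]/2))
    return np.array([[f,0,i["cx"]],[0,f,i["cy"]],[0,0,1.]]),np.array(i["dist"]),np.array(i["pose"])
def ray(n,px):
    k,d,T=K(n);u=cv2.undistortPoints(np.array(px,float).reshape(-1,1,2),k,d)[:,0]
    return T[:3,3],np.c_[u,np.ones(len(u))]@T[:3,:3].T
def cast(n,px,z):
    o,v=ray(n,px);return o+v*((z-o[2])/v[:,2])[:,None]
def proj(n,P):
    k,d,T=K(n);W=np.linalg.inv(T);return cv2.projectPoints(np.array(P,float).reshape(-1,1,3),cv2.Rodrigues(W[:3,:3])[0],W[:3,3],k,d)[0][:,0]
def blob(m,box):
    x0,y0,x1,y1=box;q=np.zeros_like(m,np.uint8);q[y0:y1,x0:x1]=m[y0:y1,x0:x1]
    c=max(cv2.findContours(q,cv2.RETR_EXTERNAL,cv2.CHAIN_APPROX_NONE)[0],key=cv2.contourArea);return c[:,0].astype(float)
def line(p):  # centre and yaw of world points xy
    q=p[:,:2].astype(np.float32);(c,s,a)=cv2.minAreaRect(q)
    b=cv2.boxPoints((c,s,a));e=[b[1]-b[0],b[2]-b[1]];e=max(e,key=np.linalg.norm)
    return np.round(c,4),np.round(s,4),round(float(np.degrees(np.arctan2(e[1],e[0]))),1)
def goto(p,yaw=None):
    """print tool-axes turn(deg)/shift(mm) to world TCP p, tool down, jaw axis at yaw deg"""
    s=ctrl.get_state();A=R.from_rotvec(s["tool_rot"]);M=A.as_matrix()
    if yaw is None: j=M[:,2];yaw=np.degrees(np.arctan2(j[1],j[0]))
    cur=np.degrees(np.arctan2(M[1,2],M[0,2]));yaw=cur+(yaw-cur+90)%180-90
    y=np.radians(yaw);z=np.array([np.cos(y),np.sin(y),0]);x=np.array([0,0,-1.])
    G=np.c_[x,np.cross(z,x),z]
    print("turn",np.round(np.degrees(R.from_matrix(M.T@G).as_rotvec()),1),"shift",np.round(1000*M.T@(np.array(p)-s["position"]),1),"at",np.round(s["position"],4),"jawyaw",round(cur,1))
E
python3 - <<'E'
from h import *
im=vision.get_image("top");hsv=cv2.cvtColor(im,cv2.COLOR_RGB2HSV)
dark=(im.max(2)<60)
for n,b,z in(("ridge",(420,145,470,170),.09),("trowelH",(295,178,322,225),.02)):
    c=blob(dark,b);print(n,c.min(0),c.max(0),line(cast("top",c,z)))
br=(hsv[...,0]<18)&(hsv[...,1]>150)&(hsv[...,2]>90)
print("saucer",cv2.minEnclosingCircle(cast("top",blob(br,(255,80,325,142)),.02)[:,:2].astype(np.float32)))
c=blob(br,(205,182,240,228));print("weedH",c.min(0),c.max(0),line(cast("top",c,.02)))
goto([.6,-.2,.2],0)
a=cv2.resize(im[70:202,365:515],None,fx=5,fy=4.5,interpolation=cv2.INTER_CUBIC)
b=im[140:240,140:330]
cv2.imwrite("pics/a1.png",a[:,:,::-1])
E
```

```text
ridge [429. 154.] [457. 161.] (array([ 0.5039, -0.2349]), array([0.0714, 0.0172]), 87.4)
trowelH [302. 180.] [313. 219.] (array([0.4108, 0.1043]), array([0.0234, 0.1031]), -5.0)
saucer ((0.6536606550216675, 0.1505073457956314), 0.08207115530967712)
weedH [215. 187.] [228. 224.] (array([0.3971, 0.327 ]), array([0.0303, 0.0977]), -5.1)
turn [68.1 -0.1  0.1] shift [  22.7 -631.2 -611.6] at [0.2421 0.6028 0.2217] jawyaw 68.1
```

View pics/a1.png

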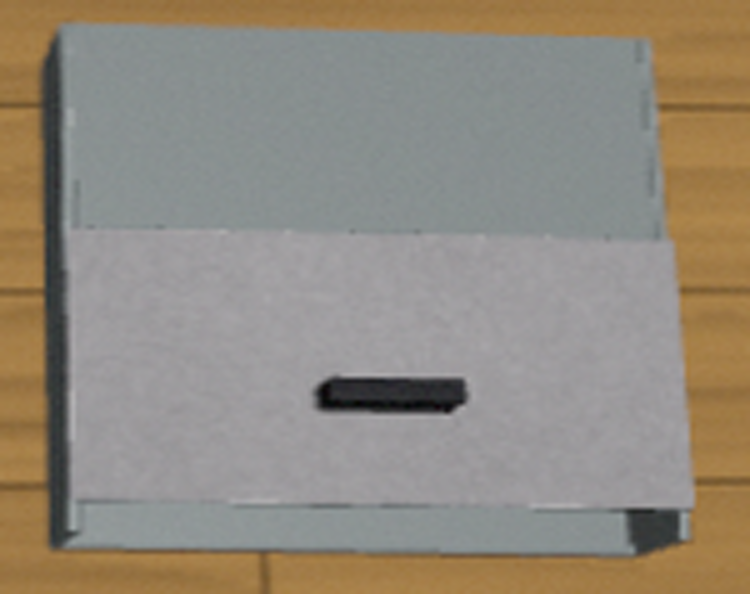

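Run:
```python
from h import *
P=np.array([[77,500],[693,508],[70,230],[672,241]])/[5,4.5]+[365,70]-.4
w=cast("top",P,.068);print(w.round(4))
y=w[0]-w[1];print("ang",[np.degrees(np.arctan2(-(a-b)[0],(a-b)[1])) for a,b in((w[0],w[1]),(w[2],w[3]))],[np.degrees(np.arctan2((b-a)[1],(b-a)[0])) for a,b in((w[0],w[2]),(w[1],w[3]))])
print(w.mean(0), np.linalg.norm(w[0]-w[2]),np.linalg.norm(w[0]-w[1]))
Q=np.array([[62,24],[650,40]])/[5,4.5]+[365,70]-.4
print(cast("top",Q,.061))
im=vision.get_image("top")
cv2.imwrite("pics/b1.png",cv2.resize(im[135:330,160:350],None,fx=3,fy=3)[:,:,::-1])
im=vision.get_image("scene")
```

```text
[[ 0.4494 -0.0778  0.068 ]
 [ 0.4425 -0.3954  0.068 ]
 [ 0.6074 -0.0806  0.068 ]
 [ 0.601  -0.3993  0.068 ]]
ang [np.float64(-1.2491243033067185), np.float64(-1.1627158860908846)] [np.float64(-1.0406309490055494), np.float64(-1.4154556862834287)]
[ 0.52507506 -0.23827544  0.068     ] 0.15802990683908696 0.31769782745713837
[[ 0.73779105 -0.08318726  0.061     ]
 [ 0.72975209 -0.40342855  0.061     ]]
```

View pics/b1.png

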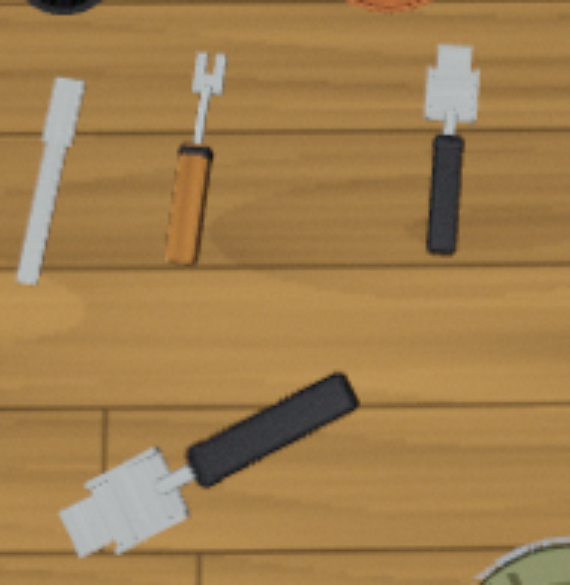

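```bash
cat >> h.py <<'E'
def plan(wps,step=55,ang=9.5):
    """wps: (x,y,z,jawyaw|None). prints calls: nrows, turn, shift from each call's start pose; tool kept down"""
    s=ctrl.get_state();M=R.from_rotvec(s["tool_rot"]).as_matrix();p=np.array(s["position"])
    print("t",round(s["time"],1),"at",p.round(4),"F",np.round(s["ft_force"],1),"grip mm",round(87*s["grip_width"],1),"jaw",round(np.degrees(np.arctan2(M[1,2],M[0,2])),1))
    for *q,yaw in wps:
        c=np.degrees(np.arctan2(M[1,2],M[0,2]));y1=c if yaw is None else c+(yaw-c+90)%180-90
        q=np.array(q);d=np.linalg.norm(q-p);n=max(1,int(np.ceil(max(d*1000/step,abs(y1-c)/ang))));k=int(np.ceil(n/5));p0=p
        for i in range(1,k+1):
            y=np.radians(c+(y1-c)*i/k);t=p0+(q-p0)*i/k;z=np.array([np.cos(y),np.sin(y),0]);x=np.array([0,0,-1.]);G=np.c_[x,np.cross(z,x),z]
            print(int(np.ceil(n/k)),"rows",np.r_[np.degrees(R.from_matrix(M.T@G).as_rotvec()).round(1),(1000*M.T@(t-p)).round(1)].tolist());M,p=G,t
TO=np.array([.594,-.2398]);TY=np.radians(-1.2)
def tray(x,y,z):
    c,s=np.cos(TY),np.sin(TY);return (TO[0]+c*x-s*y,TO[1]+s*x+c*y,z)
E
python3 -c "
from h import *
plan([(.5,.25,.24,25),(*tray(-.09,0,.16),-1.2),(*tray(-.09,0,.075),-1.2)])"
```

```text
t 0.2 at [0.2421 0.603  0.2221] F [-0.4  0.4 -0.1] grip mm 86.7 jaw 68.1
4 rows [21.6, -0.0, 0.0, -8.9, -185.4, -115.7]
4 rows [21.6, 0.0, 0.0, -9.0, -215.0, -39.5]
5 rows [13.1, 0.0, 0.0, 40.0, -222.0, -101.3]
5 rows [13.1, 0.0, 0.0, 40.0, -239.1, -48.3]
2 rows [0.0, 0.0, 0.0, 85.0, 0.0, 0.0]
```

Request:
{"method": "servo_tool", "body": {
  "commands": [
    [[21.6, 0, 0, -9, -185, -116, 87], [21.6, 0, 0, -9, -185, -116, 87], [21.6, 0, 0, -9, -185, -116, 87], [21.6, 0, 0, -9, -185, -116, 87], [21.6, 0, 0, -9, -185, -116, 87]]
  ]
}}

```text
time: 0.88
position: [0.3733, 0.4238, 0.232]
tool_rot: [-0.63, 1.476, 0.629]
ft_force: [-0.2, -0.3, 0.1]
grip_width: 1.004
```

Request:
{"method": "servo_tool", "body": {
  "commands": [
    [[21.6, 0, 0, -9, -215, -39, 87], [21.6, 0, 0, -9, -215, -39, 87], [21.6, 0, 0, -9, -215, -39, 87], [21.6, 0, 0, -9, -215, -39, 87], [21.6, 0, 0, -9, -215, -39, 87]]
  ]
}}

```text
time: 1.5
position: [0.5011, 0.2488, 0.2406]
tool_rot: [-0.338, 1.544, 0.338]
ft_force: [-0.5, 1.5, 0.1]
grip_width: 1.0
```

Request:
{"method": "servo_tool", "body": {
  "commands": [
    [[13.1, 0, 0, 40, -222, -101, 87], [13.1, 0, 0, 40, -222, -101, 87], [13.1, 0, 0, 40, -222, -101, 87], [13.1, 0, 0, 40, -222, -101, 87], [13.1, 0, 0, 40, -222, -101, 87]]
  ]
}}

```text
time: 2.12
position: [0.5011, 0.0036, 0.2]
tool_rot: [-0.158, 1.566, 0.157]
ft_force: [1.0, 1.1, 0.6]
grip_width: 0.998
```

Request:
{"method": "servo_tool", "body": {
  "commands": [
    [[13.1, 0, 0, 40, -239, -48, 87], [13.1, 0, 0, 40, -239, -48, 87], [13.1, 0, 0, 40, -239, -48, 87], [13.1, 0, 0, 40, -239, -48, 87], [13.1, 0, 0, 40, -239, -48, 87]]
  ]
}}

```text
time: 2.75
position: [0.5034, -0.2397, 0.1598]
tool_rot: [0.02, 1.572, -0.023]
ft_force: [1.5, 0.7, -0.1]
grip_width: 0.994
```

```bash
python3 -c "
from h import *
plan([(*tray(-.09,0,.16),-1.2),(*tray(-.09,0,.076),-1.2),(*tray(.06,0,.076),-1.2)])"
```

```text
t 2.8 at [ 0.5034 -0.2397  0.1598] F [ 1.5  0.7 -0.1] grip mm 86.5 jaw -1.5
1 rows [-0.3, -0.1, 0.1, -0.2, 1.8, 0.5]
2 rows [0.0, 0.0, 0.0, 84.0, 0.0, 0.0]
3 rows [0.0, 0.0, 0.0, 0.0, 0.0, 150.0]
```

Request:
{"method": "servo_tool", "body": {
  "commands": [
    [[0, 0, 0, 45, 0, 0, 60], [0, 0, 0, 84, 0, 0, 50], [0, 0, 0, 84, 0, 0, 0], [0, 0, 0, 84, 0, 0, 0], [0, 0, 0, 84, 0, 0, 0]]
  ],
  "newtons": 15
}}

```text
time: 3.38
position: [0.5056, -0.2369, 0.0785]
tool_rot: [0.016, 1.567, -0.017]
ft_force: [-0.4, 1.1, -0.8]
grip_width: 0.513
```

Request:
{"method": "servo_tool", "body": {
  "commands": [
    [[0, 0, 0, 0, 0, 0, 0], [0, 0, 0, 0, 0, 0, 0], [0, 0, 0, 0, 0, 5, 0]]
  ]
}}

```text
time: 3.75
position: [0.5083, -0.2375, 0.0768]
tool_rot: [0.018, 1.572, -0.017]
ft_force: [-3.3, -0.8, 2.0]
grip_width: 0.171
```

```bash
python3 -c "
from h import *
plan([])"
```

```text
t 3.8 at [ 0.5083 -0.2375  0.0768] F [-3.3 -0.8  2. ] grip mm 14.9 jaw -1.3
```

Gripped (14.9 mm). Slide it back.

Request:
{"method": "servo_tool", "body": {
  "commands": [
    [[0, 0, 0, 0, 0, 35, 0], [0, 0, 0, 0, 0, 70, 0], [0, 0, 0, 0, 0, 105, 0], [0, 0, 0, 0, 0, 135, 0], [0, 0, 0, 0, 0, 144, 0]]
  ]
}}

```text
time: 4.38
position: [0.6484, -0.2411, 0.0764]
tool_rot: [0.019, 1.583, -0.017]
ft_force: [-23.7, 5.1, 19.0]
grip_width: 0.161
```

Request:
{"method": "servo_tool", "body": {
  "commands": [
    [[0, 0, 0, 0, 0, 3, 0], [0, 0, 0, 0, 0, 3, 0], [0, 0, 0, 0, 0, 3, 30], [0, 0, 0, 0, 0, 3, 40], [0, 0, 0, 0, 0, 3, 40]]
  ]
}}

```text
time: 5.0
position: [0.6563, -0.2404, 0.0764]
tool_rot: [0.017, 1.57, -0.017]
ft_force: [-0.8, -0.4, -0.8]
grip_width: 0.407
```

Request:
{"method": "servo_tool", "body": {
  "commands": [
    [[0, 0, 0, -60, 0, 0, 60], [0, 0, 0, -120, 0, 0, 60], [0, 0, 0, -150, 0, 50, 60], [0, 0, 0, -150, 0, 50, 60]]
  ]
}}

```text
time: 5.5
position: [0.7108, -0.2401, 0.2289]
tool_rot: [0.013, 1.564, -0.015]
ft_force: [0.1, 0.2, -1.3]
grip_width: 0.68
```

```bash
python3 -c "
from h import *
plan([])
im=vision.get_image('top');cv2.imwrite('pics/c1.png',cv2.resize(im[60:210,200:520],None,fx=2.5,fy=2.5,interpolation=2)[:,:,::-1])"
```

```text
t 5.5 at [ 0.7108 -0.2401  0.2289] F [ 0.1  0.2 -1.3] grip mm 59.2 jaw -1.0
```

View pics/c1.png

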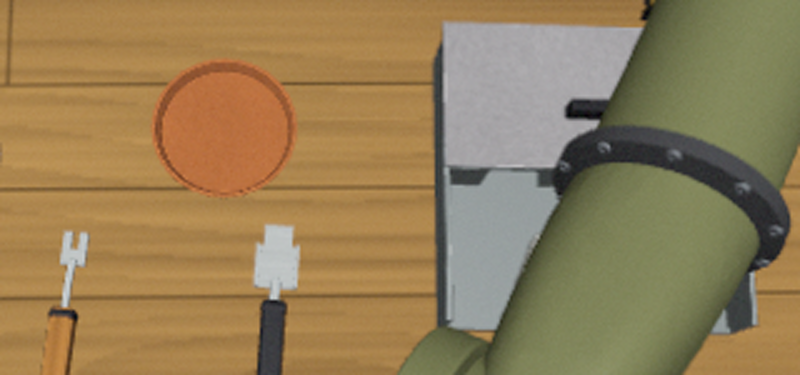

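Request:
{"method": "servo_tool", "body": {
  "commands": [
    [[0, 0, 0, 0, 55, -20, 87], [0, 0, 0, 0, 110, -40, 87], [0, 0, 0, 0, 165, -60, 87], [0, 0, 0, 0, 220, -80, 87], [0, 0, 0, 0, 275, -90, 87]]
  ]
}}

```text
time: 6.18
position: [0.6197, 0.0366, 0.2255]
tool_rot: [0.018, 1.573, -0.017]
ft_force: [2.0, -0.4, 1.2]
grip_width: 0.997
```

Request:
{"method": "servo_tool", "body": {
  "commands": [
    [[0, 0, 0, 0, 55, -10, 87], [0, 0, 0, 0, 110, -20, 87], [0, 0, 0, 0, 115, -20, 87]]
  ]
}}

```text
time: 6.55
position: [0.6018, 0.1571, 0.2249]
tool_rot: [0.012, 1.574, -0.008]
ft_force: [0.5, -0.9, -0.3]
grip_width: 1.002
```

```bash
python3 -c "
from h import *
plan([])
im=vision.get_image('top');cv2.imwrite('pics/d1.png',cv2.resize(im[65:205,365:515],None,fx=4,fy=4,interpolation=2)[:,:,::-1])
c=vision.get_image('scene');cv2.imwrite('pics/d1s.png',cv2.resize(c[110:260,150:320],None,fx=4,fy=4,interpolation=2)[:,:,::-1])"
```

```text
t 6.5 at [0.6018 0.1571 0.2249] F [ 0.5 -0.9 -0.3] grip mm 87.2 jaw -0.7
```

View pics/d1.png

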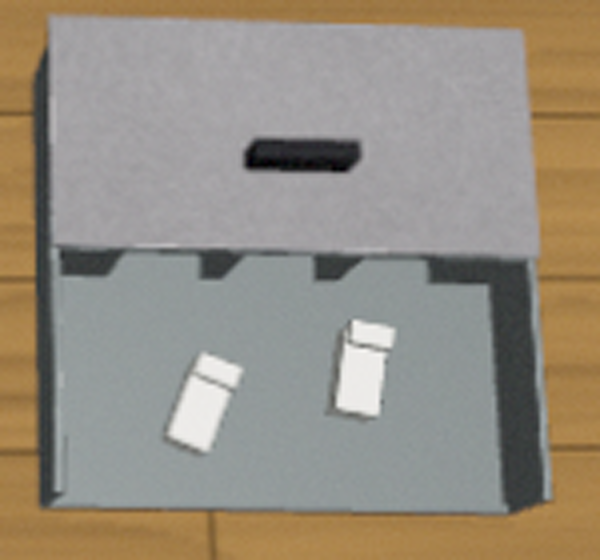

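Run:
```python
from h import *
im=vision.get_image("top");m=(im.min(2)>190)
for b in((400,145,432,182),(442,140,468,175)):
    c=blob(m,b);mk=cast("top",c,.029);print(c.min(0),c.max(0),line(mk))
hsv=cv2.cvtColor(im,cv2.COLOR_RGB2HSV)
plan([])
print("saucer",proj("top",[[.6537,.1505,.02]]),cast("top",[[290,111.2]],.02))
```

```text
[407. 153.] [425. 177.] (array([ 0.4988, -0.1822]), array([0.0297, 0.0616]), -25.0)
[449. 151.] [460. 168.] (array([ 0.5127, -0.2886]), array([0.0283, 0.0441]), -11.3)
t 6.7 at [0.604  0.1493 0.2258] F [-0.6 -0.7 -1.3] grip mm 86.7 jaw -1.3
saucer [[289.80996829 110.72711657]] [[0.65234746 0.1499868  0.02      ]]
```

```bash
python3 -c "
from h import *
plan([(.4988,-.1822,.13,65),(.4988,-.1822,.010,65),(.4988,-.1822,.13,65),(.653,.178,.13,90),(.653,.178,.0125,90)])"
```

```text
t 6.7 at [0.604  0.1493 0.2258] F [-0.6 -0.7 -1.3] grip mm 86.7 jaw -1.3
4 rows [-33.2, -0.1, 0.1, 48.2, -166.8, -48.7]
4 rows [-33.2, 0.0, 0.0, 47.9, -113.0, -132.1]
3 rows [0.0, 0.0, 0.0, 120.0, 0.0, 0.0]
3 rows [0.0, 0.0, 0.0, -120.0, 0.0, 0.0]
4 rows [-12.5, 0.0, 0.0, 0.0, 6.2, 195.8]
4 rows [-12.5, 0.0, 0.0, 0.0, -36.3, 192.5]
3 rows [0.0, 0.0, 0.0, 117.5, 0.0, 0.0]
```

Request:
{"method": "servo_tool", "body": {
  "commands": [
    [[-33, 0, 0, 48, -167, -49, 75], [-33, 0, 0, 48, -167, -49, 75], [-33, 0, 0, 48, -167, -49, 75], [-33, 0, 0, 48, -167, -49, 65], [-33, 0, 0, 48, -167, -49, 65]]
  ]
}}

```text
time: 7.32
position: [0.5517, -0.0167, 0.1787]
tool_rot: [-0.43, 1.527, 0.431]
ft_force: [1.1, 0.3, -0.4]
grip_width: 0.766
```

Request:
{"method": "servo_tool", "body": {
  "commands": [
    [[-33, 0, 0, 48, -113, -132, 60], [-33, 0, 0, 48, -113, -132, 60], [-33, 0, 0, 48, -113, -132, 60], [-33, 0, 0, 48, -113, -132, 60], [-33, 0, 0, 48, -113, -132, 60]]
  ]
}}

```text
time: 7.95
position: [0.4991, -0.1811, 0.1306]
tool_rot: [-0.877, 1.387, 0.876]
ft_force: [-0.3, 1.1, 0.2]
grip_width: 0.692
```

```bash
python3 -c "
from h import *
plan([(.4988,-.1822,.010,65),(.4988,-.1822,.13,65),(.653,.178,.13,90),(.653,.178,.0125,90)])"
```

```text
t 8.0 at [ 0.4991 -0.1811  0.1306] F [-0.3  1.1  0.2] grip mm 60.2 jaw 64.6
3 rows [-0.4, -0.0, 0.0, 120.6, -0.2, -1.1]
3 rows [0.0, 0.0, 0.0, -120.0, 0.0, 0.0]
4 rows [-12.5, 0.0, 0.0, 0.0, 6.2, 195.8]
4 rows [-12.5, 0.0, 0.0, 0.0, -36.3, 192.5]
3 rows [0.0, 0.0, 0.0, 117.5, 0.0, 0.0]
```

Request:
{"method": "servo_tool", "body": {
  "commands": [
    [[0, 0, 0, 50, 0, 0, 60], [0, 0, 0, 100, 0, 0, 60], [0, 0, 0, 120, 0, 0, 60], [0, 0, 0, 120, 0, 0, 20], [0, 0, 0, 120, 0, 0, 20]]
  ],
  "newtons": 30
}}

```text
time: 8.57
position: [0.5005, -0.1801, 0.0117]
tool_rot: [-0.88, 1.384, 0.878]
ft_force: [0.0, -0.3, -0.4]
grip_width: 0.542
```

Request:
{"method": "servo_tool", "body": {
  "commands": [
    [[0, 0, 0, 0, 0, 0, 20], [0, 0, 0, 0, 0, 0, 20], [0, 0, 0, -40, 0, 0, 20], [0, 0, 0, -90, 0, 0, 20], [0, 0, 0, -120, 0, 0, 20]]
  ]
}}

```text
time: 9.2
position: [0.4998, -0.1811, 0.1333]
tool_rot: [-0.879, 1.383, 0.876]
ft_force: [-0.3, 0.0, -1.5]
grip_width: 0.335
```

Request:
{"method": "servo_tool", "body": {
  "commands": [
    [[-3, 0, 0, 0, 1, 40, 20], [-5, 0, 0, 0, 3, 85, 20], [-8, 0, 0, 0, 4, 130, 20], [-10, 0, 0, 0, 5, 170, 20], [-12.5, 0, 0, 0, 6, 196, 20]]
  ]
}}

```text
time: 9.82
position: [0.5779, 0.0015, 0.1305]
tool_rot: [-1.046, 1.305, 1.047]
ft_force: [-0.6, -0.1, -0.5]
grip_width: 0.342
```

Request:
{"method": "servo_tool", "body": {
  "commands": [
    [[-3, 0, 0, 0, -7, 40, 20], [-5, 0, 0, 0, -15, 85, 20], [-8, 0, 0, 0, -24, 130, 20], [-10, 0, 0, 0, -32, 170, 20], [-12.5, 0, 0, 0, -36, 192, 20]]
  ]
}}

```text
time: 10.45
position: [0.6552, 0.1808, 0.13]
tool_rot: [-1.208, 1.21, 1.209]
ft_force: [-0.3, -0.5, -1.4]
grip_width: 0.342
```

```bash
python3 -c "
from h import *
plan([(.653,.178,.0125,90)])
a=vision.get_image('top')[65:205,210:360];b=vision.get_image('scene')[180:300,190:330]
r=lambda x:cv2.resize(x,(400,390),interpolation=2)
cv2.imwrite('pics/e1.png',np.hstack([r(a),r(b)])[:,:,::-1])"
```

```text
t 10.4 at [0.6552 0.1808 0.13  ] F [-0.3 -0.5 -1.4] grip mm 29.8 jaw 90.0
3 rows [-0.0, 0.0, -0.0, 117.5, 2.1, -2.8]
```

View pics/e1.png

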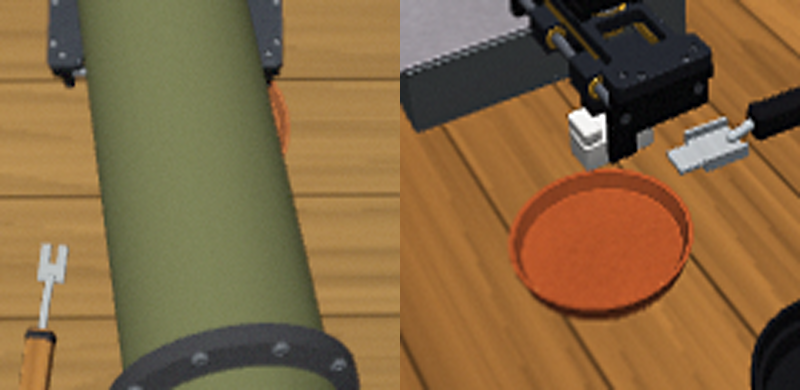

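Request:
{"method": "servo_tool", "body": {
  "commands": [
    [[0, 0, 0, 40, 1, -2, 20], [0, 0, 0, 80, 2, -3, 20], [0, 0, 0, 105, 2, -3, 20], [0, 0, 0, 115, 2, -3, 20], [0, 0, 0, 117.5, 2, -3, 20]]
  ]
}}

```text
time: 11.18
position: [0.6529, 0.174, 0.0132]
tool_rot: [-1.205, 1.213, 1.204]
ft_force: [0.7, 0.4, -1.3]
grip_width: 0.34
```

Request:
{"method": "servo_tool", "body": {
  "commands": [
    [[0, 0, 0, 0, 0, 0, 20], [0, 0, 0, 0, 0, 0, 20], [0, 0, 0, 0, 0, 0, 38], [0, 0, 0, 0, 0, 0, 38], [0, 0, 0, 0, 0, 0, 38]]
  ]
}}

```text
time: 11.8
position: [0.6529, 0.1754, 0.0134]
tool_rot: [-1.206, 1.211, 1.205]
ft_force: [-0.0, 0.4, 0.1]
grip_width: 0.433
```

```bash
python3 -c "
from h import *
x,y,z=ctrl.get_state()['position']
plan([(x,y,.13,90),(.5205,-.290,.13,79),(.5205,-.290,.010,79),(.5205,-.290,.13,79),(.653,.122,.13,90),(.653,.122,.0125,90)])"
```

```text
t 11.8 at [0.6529 0.1754 0.0134] F [-0.   0.4  0.1] grip mm 37.7 jaw 89.7
3 rows [-0.3, 0.0, 0.0, -116.6, -0.1, 0.0]
5 rows [5.5, 0.0, 0.0, 0.0, 66.2, -232.7]
5 rows [5.5, 0.0, 0.0, 0.0, 43.6, -238.0]
3 rows [0.0, 0.0, 0.0, 120.0, -0.0, -0.0]
3 rows [0.0, 0.0, 0.0, -120.0, 0.0, 0.0]
4 rows [-5.5, 0.0, 0.0, 0.0, -25.7, 214.9]
4 rows [-5.5, 0.0, 0.0, 0.0, -46.2, 211.4]
3 rows [0.0, 0.0, 0.0, 117.5, 0.0, 0.0]
```

Request:
{"method": "servo_tool", "body": {
  "commands": [
    [[0, 0, 0, -50, 0, 0, 38], [0, 0, 0, -100, 0, 0, 38], [0, 0, 0, -117, 0, 0, 50]]
  ]
}}

```text
time: 12.18
position: [0.6549, 0.1756, 0.1343]
tool_rot: [-1.207, 1.206, 1.202]
ft_force: [0.5, 0.4, -0.6]
grip_width: 0.486
```

Request:
{"method": "servo_tool", "body": {
  "commands": [
    [[5.5, 0, 0, 0, 14, -50, 60], [5.5, 0, 0, 0, 28, -100, 60], [5.5, 0, 0, 0, 42, -150, 60], [5.5, 0, 0, 0, 56, -200, 60], [5.5, 0, 0, 0, 66, -233, 60]]
  ]
}}

```text
time: 12.8
position: [0.5841, -0.0605, 0.1295]
tool_rot: [-1.132, 1.258, 1.133]
ft_force: [0.2, -0.4, 0.3]
grip_width: 0.69
```

Request:
{"method": "servo_tool", "body": {
  "commands": [
    [[5.5, 0, 0, 0, 10, -55, 60], [5.5, 0, 0, 0, 20, -110, 60], [5.5, 0, 0, 0, 32, -170, 60], [5.5, 0, 0, 0, 40, -220, 60], [5.5, 0, 0, 0, 44, -238, 60]]
  ]
}}

```text
time: 13.42
position: [0.5155, -0.2936, 0.1297]
tool_rot: [-1.059, 1.3, 1.059]
ft_force: [0.5, 0.5, -1.2]
grip_width: 0.688
```

```bash
python3 -c "
from h import *
plan([(.5205,-.290,.010,79)])
a=vision.get_image('top')[65:205,210:360];b=vision.get_image('scene')[110:300,150:330]
r=lambda x:cv2.resize(x,(400,390),interpolation=2)
cv2.imwrite('pics/f1.png',np.hstack([r(a),r(b)])[:,:,::-1])"
```

```text
t 13.4 at [ 0.5155 -0.2936  0.1297] F [ 0.5  0.5 -1.2] grip mm 59.8 jaw 78.4
3 rows [-0.6, -0.1, -0.1, 119.7, -4.3, 4.7]
```

View pics/f1.png

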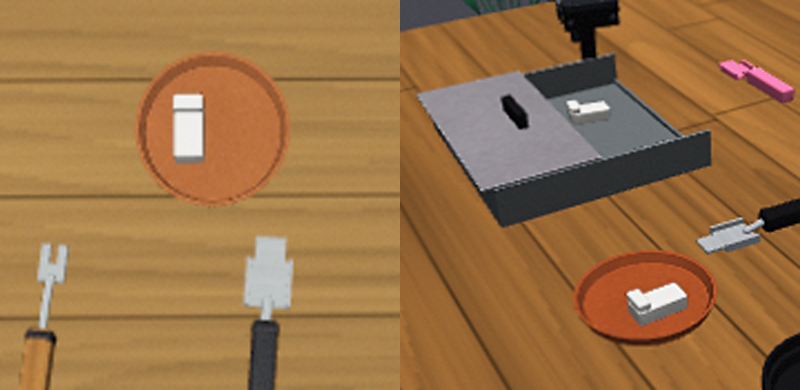

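Request:
{"method": "servo_tool", "body": {
  "commands": [
    [[0, 0, 0, 50, -4, 4, 60], [0, 0, 0, 100, -4, 4, 60], [0, 0, 0, 120, -4, 4, 60], [0, 0, 0, 120, -4, 4, 20], [0, 0, 0, 120, -4, 4, 20]]
  ]
}}

```text
time: 14.15
position: [0.5239, -0.2867, 0.0116]
tool_rot: [-1.065, 1.294, 1.062]
ft_force: [0.1, 0.2, 1.5]
grip_width: 0.541
```

Request:
{"method": "servo_tool", "body": {
  "commands": [
    [[0, 0, 0, 0, 0, 0, 20], [0, 0, 0, 0, 0, 0, 20], [0, 0, 0, -40, 0, 0, 20], [0, 0, 0, -90, 0, 0, 20], [0, 0, 0, -120, 0, 0, 20]]
  ]
}}

```text
time: 14.78
position: [0.5232, -0.2869, 0.1327]
tool_rot: [-1.064, 1.294, 1.061]
ft_force: [-0.0, 0.3, -1.4]
grip_width: 0.346
```

```bash
python3 -c "
from h import *
plan([(.653,.121,.13,90),(.653,.121,.0125,90)])"
```

```text
t 14.8 at [ 0.5232 -0.2869  0.1327] F [-0.   0.3 -1.4] grip mm 30.1 jaw 78.7
4 rows [-5.6, 0.0, 0.2, 1.5, -23.7, 212.7]
4 rows [-5.6, 0.0, 0.0, 1.3, -44.5, 209.3]
3 rows [0.0, 0.0, 0.0, 117.5, 0.0, 0.0]
```

Request:
{"method": "servo_tool", "body": {
  "commands": [
    [[-1, 0, 0, 0, -5, 40, 20], [-2, 0, 0, 0, -10, 85, 20], [-3, 0, 0, 0, -16, 135, 20], [-5, 0, 0, 0, -21, 180, 20], [-5.6, 0, 0, 0, -24, 212, 20]]
  ]
}}

```text
time: 15.4
position: [0.5878, -0.0802, 0.13]
tool_rot: [-1.137, 1.252, 1.139]
ft_force: [0.6, -0.4, -1.0]
grip_width: 0.345
```

Request:
{"method": "servo_tool", "body": {
  "commands": [
    [[-2, 0, 0, 0, -10, 50, 20], [-3, 0, 0, 0, -20, 100, 20], [-5, 0, 0, 0, -31, 150, 20], [-5.6, 0, 0, 0, -40, 190, 20], [-5.6, 0, 0, 0, -44, 209, 20]]
  ]
}}

```text
time: 16.02
position: [0.6517, 0.1237, 0.1297]
tool_rot: [-1.21, 1.208, 1.212]
ft_force: [-0.1, -1.4, -1.7]
grip_width: 0.343
```

```bash
python3 -c "
from h import *
plan([(.653,.121,.0125,90)])"
```

```text
t 16.0 at [0.6517 0.1237 0.1297] F [-0.1 -1.4 -1.7] grip mm 29.9 jaw 90.1
3 rows [0.1, 0.1, -0.1, 117.2, -1.4, -2.9]
```

Request:
{"method": "servo_tool", "body": {
  "commands": [
    [[0, 0, 0, 30, 0, -1, 20], [0, 0, 0, 60, 0, -1, 20], [0, 0, 0, 60, 0, -1, 20]]
  ]
}}

```text
time: 16.4
position: [0.6495, 0.1173, 0.0674]
tool_rot: [-1.206, 1.217, 1.21]
ft_force: [-0.5, -0.2, -0.9]
grip_width: 0.341
```

```bash
python3 -c "
from h import *
plan([(.653,.121,.0125,90)])"
```

```text
t 16.4 at [0.6495 0.1173 0.0674] F [-0.5 -0.2 -0.9] grip mm 29.7 jaw 89.8
2 rows [-0.2, -0.1, -0.3, 54.9, -3.8, 3.8]
```

Request:
{"method": "servo_tool", "body": {
  "commands": [
    [[0, 0, 0, 30, -2, 2, 20], [0, 0, 0, 48, -2, 2, 20], [0, 0, 0, 56, -2, 2, 20], [0, 0, 0, 56, -2, 2, 20]]
  ]
}}

```text
time: 16.9
position: [0.654, 0.1209, 0.0142]
tool_rot: [-1.208, 1.21, 1.208]
ft_force: [0.8, 0.6, -2.0]
grip_width: 0.339
```

Request:
{"method": "servo_tool", "body": {
  "commands": [
    [[0, 0, 0, 0, 0, 0, 20], [0, 0, 0, 0, 0, 0, 38], [0, 0, 0, 0, 0, 0, 38], [0, 0, 0, 0, 0, 0, 38]]
  ]
}}

```text
time: 17.4
position: [0.6543, 0.1213, 0.0145]
tool_rot: [-1.208, 1.209, 1.208]
ft_force: [-0.2, -0.2, -0.6]
grip_width: 0.431
```

Request:
{"method": "servo_tool", "body": {
  "commands": [
    [[0, 0, 0, -40, 0, 0, 38], [0, 0, 0, -90, 0, 0, 38], [0, 0, 0, -140, 0, 0, 60], [0, 0, 0, -140, 0, -40, 60], [0, 0, 0, -140, 0, -80, 60]]
  ]
}}

```text
time: 18.02
position: [0.6544, 0.0409, 0.1553]
tool_rot: [-1.21, 1.207, 1.208]
ft_force: [-0.0, -0.3, 0.3]
grip_width: 0.656
```

Request:
{"method": "servo_tool", "body": {
  "commands": [
    [[0, 0, 0, 0, 0, -55, 60], [0, 0, 0, 0, 0, -110, 60], [0, 0, 0, 0, 0, -165, 60], [0, 0, 0, 0, 0, -165, 60]]
  ]
}}

```text
time: 18.52
position: [0.6522, -0.1319, 0.1547]
tool_rot: [-1.204, 1.218, 1.199]
ft_force: [-0.0, 0.3, -0.5]
grip_width: 0.684
```

Run:
```python
from h import *
plan([])
im=vision.get_image("top");hsv=cv2.cvtColor(im,cv2.COLOR_RGB2HSV)
t=blob(im.max(2)<60,(290,145,340,235));print("trowelH",t.min(0),t.max(0),line(cast("top",t,.02)))
br=((hsv[...,0]<18)&(hsv[...,1]>150)&(hsv[...,2]>90))|(im.max(2)<60)
br[:, :]=br
w=blob(((hsv[...,0]<14)&(hsv[...,1]>150)&(hsv[...,2]>90))|(im.max(2)<60),(200,178,245,232));print("weedH",w.min(0),w.max(0),line(cast("top",w,.02)))
b=vision.get_image('scene')[180:300,190:420]
r=lambda x:cv2.resize(x,(400,390),interpolation=2)
cv2.imwrite('pics/g1.png',np.hstack([r(im[80:235,195:345]),r(b)])[:,:,::-1])
```

```text
t 18.5 at [ 0.6522 -0.1319  0.1547] F [-0.   0.3 -0.5] grip mm 59.5 jaw 89.3
trowelH [305. 180.] [313. 188.] (array([0.4553, 0.1045]), array([0.0154, 0.028 ]), -53.2)
weedH [220. 184.] [230. 187.] (array([0.4513, 0.3196]), array([0.0269, 0.0077]), 76.9)
```

View pics/g1.png

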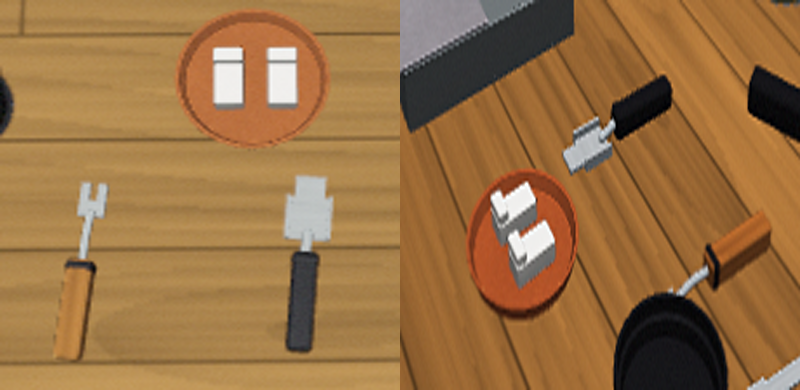

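Run:
```python
from h import *
for n,a,b in(("tr",(309.4,180.6),(307.5,219.1)),("we",(225,184.1),(220.9,222.3))):
    for z in(.02,):
        p=cast("top",[a,b],z);d=p[0]-p[1];L=np.linalg.norm(d);u=d/L;c=p.mean(0)
        print(n,p.round(4).tolist(),round(L,4),np.degrees(np.arctan2(u[1],u[0])).round(1),"grip",(c+.0225*u).round(4))
im=vision.get_image("top");t=blob(im.max(2)<85,(290,170,340,235));print("trowelH",t.min(0),t.max(0),line(cast("top",t,.02)))
plan([(.433,.1025,.14,85),(.433,.1025,.008,85)])
```

```text
tr [[0.4603, 0.0994, 0.02], [0.359, 0.1053, 0.02]] 0.1015 -3.4 grip [0.4321 0.101  0.02  ]
we [[0.4529, 0.3206, 0.02], [0.3528, 0.3288, 0.02]] 0.1004 -4.7 grip [0.4252 0.3228 0.02  ]
trowelH [302. 180.] [314. 219.] (array([0.4107, 0.1044]), array([0.026 , 0.1041]), -5.0)
t 18.7 at [ 0.6539 -0.1226  0.154 ] F [0.9 0.7 0.1] grip mm 59.6 jaw 90.0
3 rows [2.5, 0.1, 0.0, 7.1, 110.5, 112.5]
3 rows [2.5, 0.0, 0.0, 7.0, 115.3, 107.6]
3 rows [0.0, 0.0, 0.0, 132.0, -0.0, -0.0]
```

Request:
{"method": "servo_tool", "body": {
  "commands": [
    [[2, 0, 0, 7, 45, 45, 60], [2, 0, 0, 7, 90, 90, 60], [2, 0, 0, 7, 110, 112, 60], [2, 0, 0, 7, 110, 112, 60]]
  ]
}}

```text
time: 19.18
position: [0.5426, -0.0065, 0.1472]
tool_rot: [-1.186, 1.221, 1.19]
ft_force: [-0.1, -0.2, -0.2]
grip_width: 0.689
```

Request:
{"method": "servo_tool", "body": {
  "commands": [
    [[2, 0, 0, 7, 45, 45, 60], [2, 0, 0, 7, 90, 90, 60], [2, 0, 0, 7, 114, 109, 60], [2, 0, 0, 7, 114, 109, 60], [2, 0, 0, 7, 114, 109, 60]]
  ]
}}

```text
time: 19.8
position: [0.4351, 0.101, 0.1405]
tool_rot: [-1.157, 1.241, 1.155]
ft_force: [0.4, -0.6, -0.5]
grip_width: 0.69
```

Run:
```python
from h import *
plan([(.4325,.1025,.008,86),(.4325,.1025,.15,86),(*tray(-.128,-.08,.15),88.8)])
im=vision.get_image("scene");cv2.imwrite("pics/h1.png",cv2.resize(im[130:290,260:460],None,fx=3,fy=3)[:,:,::-1])
```

```text
t 19.8 at [0.4351 0.101  0.1405] F [ 0.4 -0.6 -0.5] grip mm 60.0 jaw 85.9
3 rows [-0.1, 0.0, 0.1, 132.5, 2.9, 1.3]
3 rows [0.0, 0.0, 0.0, -142.0, 0.0, 0.0]
4 rows [-1.4, 0.0, 0.0, 0.0, -30.5, -208.2]
4 rows [-1.4, 0.0, 0.0, 0.0, -25.4, -208.9]
```

View pics/h1.png

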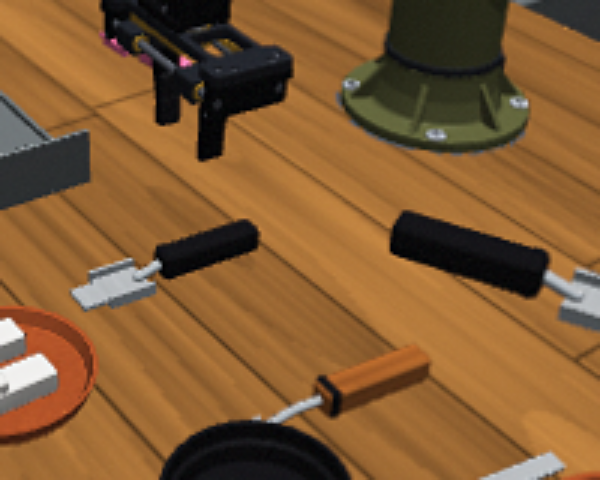

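Request:
{"method": "servo_tool", "body": {
  "commands": [
    [[0, 0, 0, 50, 2, 1, 60], [0, 0, 0, 100, 2, 1, 60], [0, 0, 0, 125, 2, 1, 60], [0, 0, 0, 132, 2, 1, 60], [0, 0, 0, 132, 2, 1, 15]]
  ],
  "newtons": 40
}}

```text
time: 20.48
position: [0.4328, 0.102, 0.0083]
tool_rot: [-1.156, 1.243, 1.155]
ft_force: [0.5, -0.1, -0.1]
grip_width: 0.642
```

Request:
{"method": "servo_tool", "body": {
  "commands": [
    [[0, 0, 0, 0, 0, 0, 15], [0, 0, 0, 0, 0, 0, 15], [0, 0, 0, 0, 0, 0, 15], [0, 0, 0, 0, 0, 0, 15]]
  ]
}}

```text
time: 20.98
position: [0.4324, 0.1026, 0.0087]
tool_rot: [-1.157, 1.241, 1.156]
ft_force: [-0.2, -1.4, 4.2]
grip_width: 0.295
```

Run:
```python
from h import *
plan([])
```

```text
t 21.0 at [0.4324 0.1026 0.0087] F [-0.2 -1.4  4.2] grip mm 25.7 jaw 85.9
```

Request:
{"method": "servo_tool", "body": {
  "commands": [
    [[0, 0, 0, -25, 0, 0, 15], [0, 0, 0, -65, 0, 0, 15], [0, 0, 0, -110, 0, 0, 15], [0, 0, 0, -142, 0, 0, 15]]
  ]
}}

```text
time: 21.48
position: [0.4321, 0.1027, 0.1518]
tool_rot: [-1.157, 1.24, 1.156]
ft_force: [-0.2, 0.1, -2.4]
grip_width: 0.296
```

Request:
{"method": "servo_tool", "body": {
  "commands": [
    [[-0.3, 0, 0, 0, -6, -40, 15], [-0.6, 0, 0, 0, -12, -85, 15], [-0.9, 0, 0, 0, -20, -130, 15], [-1.2, 0, 0, 0, -26, -175, 15], [-1.4, 0, 0, 0, -30, -208, 15]]
  ]
}}

```text
time: 22.1
position: [0.4466, -0.109, 0.1499]
tool_rot: [-1.173, 1.232, 1.174]
ft_force: [0.1, 0.0, -2.4]
grip_width: 0.293
```

Request:
{"method": "servo_tool", "body": {
  "commands": [
    [[-0.3, 0, 0, 0, -6, -45, 15], [-0.6, 0, 0, 0, -12, -95, 15], [-0.9, 0, 0, 0, -18, -140, 15], [-1.2, 0, 0, 0, -23, -180, 15], [-1.4, 0, 0, 0, -25, -209, 15]]
  ]
}}

```text
time: 22.72
position: [0.4618, -0.3186, 0.1496]
tool_rot: [-1.192, 1.221, 1.193]
ft_force: [0.3, 0.5, -1.9]
grip_width: 0.295
```

Run:
```python
from h import *
plan([(*tray(-.128,-.08,.033),88.8),(*tray(-.06,-.08,.033),88.8),(*tray(-.06,-.08,.014),88.8)])
im=vision.get_image("scene");cv2.imwrite("pics/i1.png",cv2.resize(im[90:260,130:350],None,fx=3.2,fy=3.2)[:,:,::-1])
```

```text
t 22.7 at [ 0.4618 -0.3186  0.1496] F [ 0.3  0.5 -1.9] grip mm 25.7 jaw 88.7
3 rows [-0.1, -0.0, -0.0, 116.6, -2.6, 1.6]
2 rows [0.0, 0.0, 0.0, 0.0, -68.0, -0.0]
1 rows [0.0, 0.0, 0.0, 19.0, 0.0, 0.0]
```

View pics/i1.png

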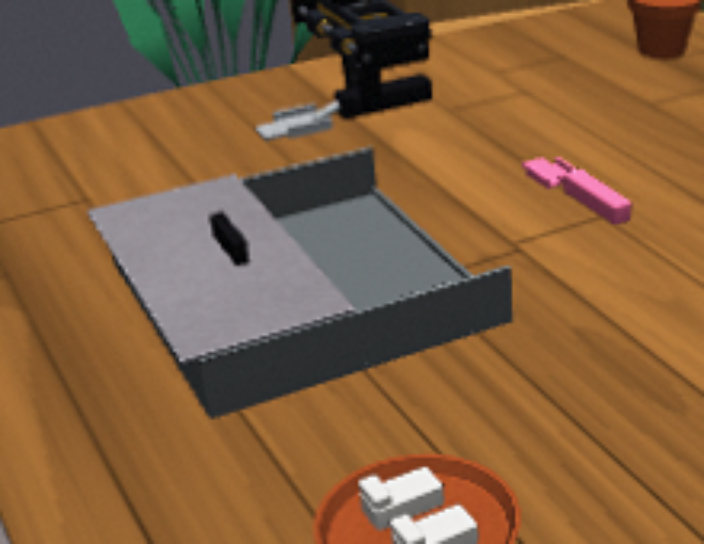

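Request:
{"method": "servo_tool", "body": {
  "commands": [
    [[0, 0, 0, 40, 0, 1, 15], [0, 0, 0, 80, 0, 1, 15], [0, 0, 0, 105, 0, 1, 15], [0, 0, 0, 116, 0, 1, 15], [0, 0, 0, 116, 0, 1, 15]]
  ]
}}

```text
time: 23.4
position: [0.4621, -0.3156, 0.0337]
tool_rot: [-1.192, 1.22, 1.194]
ft_force: [0.1, 0.5, -1.4]
grip_width: 0.294
```

Run:
```python
from h import *
plan([(*tray(-.06,-.08,.033),88.8),(*tray(-.06,-.08,.014),88.8)])
```

```text
t 23.4 at [ 0.4621 -0.3156  0.0337] F [ 0.1  0.5 -1.4] grip mm 25.6 jaw 88.7
2 rows [-0.1, 0.0, -0.1, 0.6, -70.3, -1.4]
1 rows [0.0, 0.0, 0.0, 19.0, 0.0, 0.0]
```

Request:
{"method": "servo_tool", "body": {
  "commands": [
    [[0, 0, 0, 0, -20, -1, 15], [0, 0, 0, 0, -40, -1, 15], [0, 0, 0, 0, -58, -1, 15], [0, 0, 0, 0, -70, -1, 15], [0, 0, 0, 0, -70, -1, 15]]
  ]
}}

```text
time: 24.02
position: [0.5335, -0.3185, 0.0348]
tool_rot: [-1.195, 1.219, 1.193]
ft_force: [-0.3, -0.3, -1.5]
grip_width: 0.297
```

Request:
{"method": "servo_tool", "body": {
  "commands": [
    [[0, 0, 0, 10, 0, 0, 15], [0, 0, 0, 17, 0, 0, 15], [0, 0, 0, 19, 0, 0, 15], [0, 0, 0, 19, 0, 0, 15]]
  ]
}}

```text
time: 24.52
position: [0.5319, -0.3185, 0.0147]
tool_rot: [-1.192, 1.22, 1.193]
ft_force: [-0.4, 0.3, -2.0]
grip_width: 0.297
```

Run:
```python
from h import *
plan([(*tray(-.06,-.08,.014),88.8)])
```

```text
t 24.5 at [ 0.5319 -0.3185  0.0147] F [-0.4  0.3 -2. ] grip mm 25.8 jaw 88.7
1 rows [-0.1, 0.0, -0.0, 0.7, -0.4, 0.0]
```

Request:
{"method": "servo_tool", "body": {
  "commands": [
    [[0, 0, 0, 1, 0, 0, 15], [0, 0, 0, 1, 0, 0, 46], [0, 0, 0, 1, 0, 0, 46], [0, 0, 0, 1, 0, 0, 46], [0, 0, 0, -50, 0, 0, 46]]
  ]
}}

```text
time: 25.15
position: [0.5298, -0.3164, 0.0621]
tool_rot: [-1.187, 1.223, 1.2]
ft_force: [0.7, -0.8, 0.4]
grip_width: 0.52
```

Request:
{"method": "servo_tool", "body": {
  "commands": [
    [[0, 0, 0, -50, 0, 0, 50], [0, 0, 0, -100, 0, 0, 50], [0, 0, 0, -130, 0, 0, 50]]
  ]
}}

```text
time: 25.52
position: [0.533, -0.3193, 0.1982]
tool_rot: [-1.195, 1.218, 1.189]
ft_force: [0.0, -0.2, -0.3]
grip_width: 0.575
```

Run:
```python
from h import *
plan([(.49,.10,.2,85),(.49,.15,.2,85)])
a=vision.get_image("top");b=vision.get_image("scene")
r=lambda x:cv2.resize(x,(400,390),interpolation=2)
cv2.imwrite('pics/j1.png',np.hstack([r(a[65:235,195:345]),r(b[90:260,130:320])])[:,:,::-1])
```

```text
t 25.5 at [ 0.533  -0.3193  0.1982] F [ 0.  -0.2 -0.3] grip mm 50.0 jaw 88.7
4 rows [1.9, -0.1, 0.2, -1.2, 26.2, 209.1]
4 rows [1.9, 0.0, 0.0, -0.9, 33.0, 208.2]
1 rows [0.0, 0.0, 0.0, 0.0, 4.4, 49.8]
```

View pics/j1.png

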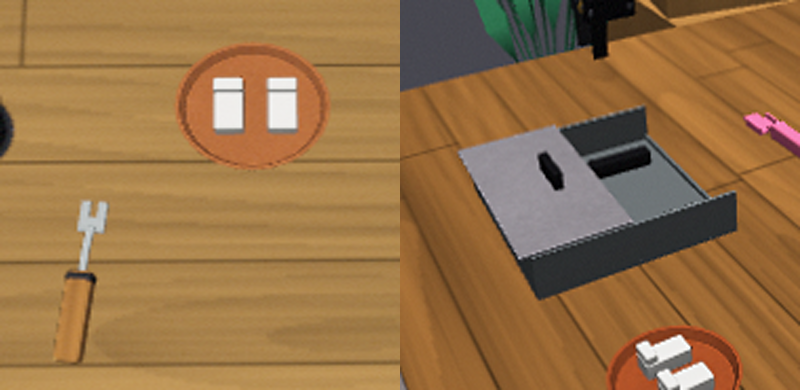

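Request:
{"method": "servo_tool", "body": {
  "commands": [
    [[2, 0, 0, 0, 7, 52, 55], [2, 0, 0, 0, 14, 104, 55], [2, 0, 0, 0, 20, 156, 55], [2, 0, 0, 0, 26, 209, 55], [2, 0, 0, 0, 26, 209, 55]]
  ]
}}

```text
time: 26.25
position: [0.5106, -0.1032, 0.1939]
tool_rot: [-1.171, 1.231, 1.176]
ft_force: [0.7, 0.4, -0.7]
grip_width: 0.636
```

Request:
{"method": "servo_tool", "body": {
  "commands": [
    [[2, 0, 0, 0, 7, 52, 55], [2, 0, 0, 0, 14, 104, 55], [2, 0, 0, 0, 24, 156, 55], [2, 0, 0, 0, 33, 208, 55], [2, 0, 0, 0, 33, 208, 55]]
  ]
}}

```text
time: 26.88
position: [0.4889, 0.1044, 0.194]
tool_rot: [-1.146, 1.249, 1.147]
ft_force: [-0.2, -0.9, -0.8]
grip_width: 0.63
```

Run:
```python
from h import *
plan([(.4235,.3242,.13,85),(.4235,.3242,.008,85)])
```

```text
t 26.9 at [0.4889 0.1044 0.194 ] F [-0.2 -0.9 -0.8] grip mm 54.8 jaw 85.1
5 rows [0.1, 0.0, -0.1, 64.2, 83.8, 213.4]
3 rows [0.0, 0.0, 0.0, 122.0, 0.0, 0.0]
```

Request:
{"method": "servo_tool", "body": {
  "commands": [
    [[0, 0, 0, 12, 18, 50, 55], [0, 0, 0, 25, 36, 100, 55], [0, 0, 0, 45, 60, 155, 55], [0, 0, 0, 64, 84, 213, 55], [0, 0, 0, 64, 84, 213, 55]]
  ]
}}

```text
time: 27.5
position: [0.4233, 0.323, 0.1286]
tool_rot: [-1.146, 1.252, 1.147]
ft_force: [0.2, -0.4, -0.6]
grip_width: 0.634
```

Run:
```python
from h import *
plan([(.4235,.3242,.008,85)])
b=vision.get_image("scene")
cv2.imwrite('pics/k1.png',cv2.resize(b[150:330,300:500],None,fx=3,fy=3)[:,:,::-1])
```

```text
t 27.5 at [0.4233 0.323  0.1286] F [ 0.2 -0.4 -0.6] grip mm 55.1 jaw 85.1
3 rows [0.1, -0.1, -0.2, 120.6, -0.5, 1.6]
```

View pics/k1.png

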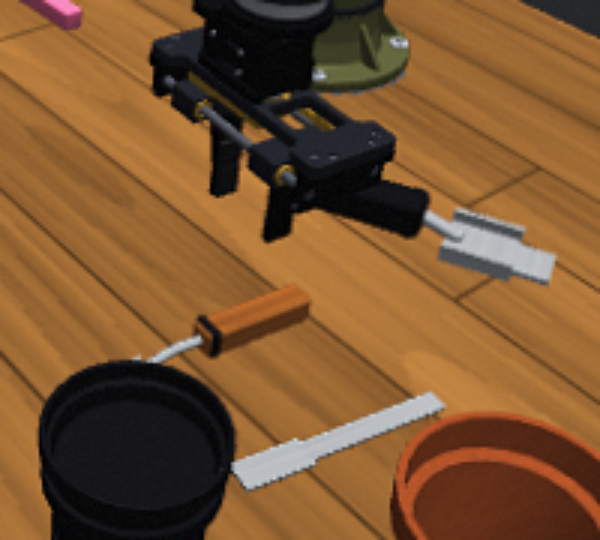

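Request:
{"method": "servo_tool", "body": {
  "commands": [
    [[0, 0, 0, 50, 0, 1, 55], [0, 0, 0, 95, 0, 1, 55], [0, 0, 0, 115, 0, 1, 55], [0, 0, 0, 120, 0, 1, 55], [0, 0, 0, 120, 0, 1, 15]]
  ]
}}

```text
time: 28.18
position: [0.4273, 0.3202, 0.0117]
tool_rot: [-1.14, 1.251, 1.139]
ft_force: [0.1, 0.8, 0.4]
grip_width: 0.579
```

Request:
{"method": "servo_tool", "body": {
  "commands": [
    [[0, 0, 0, 0, 0, 0, 15], [0, 0, 0, 0, 0, 0, 15], [0, 0, 0, 0, 0, 0, 15], [0, 0, 0, 0, 0, 0, 15]]
  ]
}}

```text
time: 28.68
position: [0.4265, 0.3223, 0.012]
tool_rot: [-1.141, 1.249, 1.141]
ft_force: [-0.5, 0.6, 5.3]
grip_width: 0.293
```

Request:
{"method": "servo_tool", "body": {
  "commands": [
    [[0, 0, 0, -25, 0, 0, 15], [0, 0, 0, -65, 0, 0, 15], [0, 0, 0, -110, 0, 0, 15], [0, 0, 0, -142, 0, 0, 15]]
  ]
}}

```text
time: 29.18
position: [0.426, 0.3211, 0.1545]
tool_rot: [-1.141, 1.251, 1.141]
ft_force: [0.6, 0.2, -2.7]
grip_width: 0.291
```

Run:
```python
from h import *
plan([(.455,.1,.15,86),(*tray(-.128,.08,.15),88.8)])
b=vision.get_image("scene")
cv2.imwrite('pics/l1.png',cv2.resize(b[150:330,300:500],None,fx=3,fy=3)[:,:,::-1])
```

```text
t 29.2 at [0.426  0.3211 0.1545] F [ 0.6  0.2 -2.7] grip mm 25.3 jaw 84.7
5 rows [-1.3, 0.0, 0.0, 4.5, -49.2, -217.5]
5 rows [-2.8, 0.0, 0.0, 0.0, -30.6, -255.6]
```

Request:
{"method": "servo_tool", "body": {
  "commands": [
    [[-0.3, 0, 0, 0, -10, -40, 15], [-0.5, 0, 0, 0, -20, -85, 15], [-0.8, 0, 0, 0, -30, -130, 15], [-1, 0, 0, 0, -40, -175, 15], [-1.3, 0, 0, 0, -49, -217, 15]]
  ]
}}

```text
time: 29.85
position: [0.4541, 0.0988, 0.1521]
tool_rot: [-1.158, 1.243, 1.158]
ft_force: [1.0, 0.6, -0.7]
grip_width: 0.295
```

Request:
{"method": "servo_tool", "body": {
  "commands": [
    [[-0.5, 0, 0, 0, -6, -50, 15], [-1, 0, 0, 0, -12, -105, 15], [-1.6, 0, 0, 0, -18, -160, 15], [-2.2, 0, 0, 0, -25, -210, 15], [-2.8, 0, 0, 0, -31, -255, 15]]
  ]
}}

```text
time: 30.48
position: [0.467, -0.1576, 0.1523]
tool_rot: [-1.193, 1.219, 1.195]
ft_force: [0.4, 0.1, -1.8]
grip_width: 0.296
```

Run:
```python
from h import *
plan([(*tray(-.128,.08,.037),88.8),(*tray(-.06,.08,.037),88.8),(*tray(-.06,.08,.018),88.8)])
im=vision.get_image("scene");cv2.imwrite("pics/m1.png",cv2.resize(im[90:260,130:350],None,fx=3.2,fy=3.2)[:,:,::-1])
```

```text
t 30.5 at [ 0.467  -0.1576  0.1523] F [ 0.4  0.1 -1.8] grip mm 25.8 jaw 88.8
3 rows [0.0, 0.0, -0.0, 115.3, -0.8, 0.4]
2 rows [0.0, 0.0, 0.0, 0.0, -68.0, -0.0]
1 rows [0.0, 0.0, 0.0, 19.0, 0.0, 0.0]
```

View pics/m1.png

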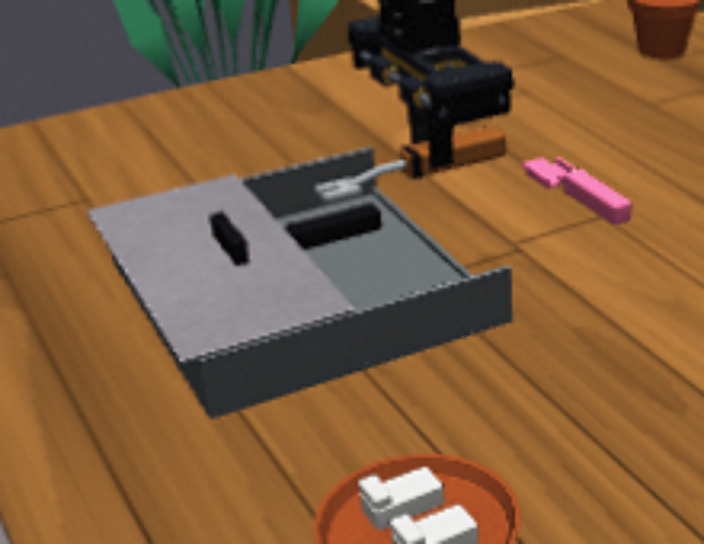

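Request:
{"method": "servo_tool", "body": {
  "commands": [
    [[0, 0, 0, 40, 0, 0, 15], [0, 0, 0, 80, 0, 0, 15], [0, 0, 0, 105, 0, 0, 15], [0, 0, 0, 115, 0, 0, 15], [0, 0, 0, 115, 0, 0, 15]]
  ]
}}

```text
time: 31.15
position: [0.4674, -0.1557, 0.0376]
tool_rot: [-1.194, 1.22, 1.195]
ft_force: [-0.0, -0.4, -2.0]
grip_width: 0.297
```

Run:
```python
from h import *
plan([(*tray(-.057,.08,.036),88.8),(*tray(-.057,.08,.018),88.8)])
```

```text
t 31.1 at [ 0.4674 -0.1557  0.0376] F [-0.  -0.4 -2. ] grip mm 25.8 jaw 88.8
2 rows [0.0, -0.0, -0.1, 1.5, -71.3, -1.4]
1 rows [0.0, 0.0, 0.0, 18.0, 0.0, 0.0]
```

Request:
{"method": "servo_tool", "body": {
  "commands": [
    [[0, 0, 0, 1, -20, -1, 15], [0, 0, 0, 1, -40, -1, 15], [0, 0, 0, 1, -58, -1, 15], [0, 0, 0, 1, -71, -1, 15], [0, 0, 0, 1, -71, -1, 15]]
  ]
}}

```text
time: 31.78
position: [0.5401, -0.1582, 0.0377]
tool_rot: [-1.196, 1.218, 1.194]
ft_force: [-0.1, -0.1, -1.2]
grip_width: 0.294
```

Request:
{"method": "servo_tool", "body": {
  "commands": [
    [[0, 0, 0, 10, 0, 0, 15], [0, 0, 0, 16, 0, 0, 15], [0, 0, 0, 18, 0, 0, 15], [0, 0, 0, 18, 0, 0, 15]]
  ]
}}

```text
time: 32.28
position: [0.5387, -0.1582, 0.0188]
tool_rot: [-1.194, 1.219, 1.194]
ft_force: [-0.5, 0.7, -1.4]
grip_width: 0.293
```

Run:
```python
from h import *
plan([(*tray(-.057,.08,.018),88.8)])
```

```text
t 32.3 at [ 0.5387 -0.1582  0.0188] F [-0.5  0.7 -1.4] grip mm 25.5 jaw 88.8
1 rows [0.0, 0.0, -0.0, 0.8, -0.0, -0.4]
```

Request:
{"method": "servo_tool", "body": {
  "commands": [
    [[0, 0, 0, 1.5, 0, 0, 15], [0, 0, 0, 1.5, 0, 0, 46], [0, 0, 0, 1.5, 0, 0, 46], [0, 0, 0, 1.5, 0, 0, 46], [0, 0, 0, -50, 0, 0, 46]]
  ]
}}

```text
time: 32.9
position: [0.5361, -0.1571, 0.0666]
tool_rot: [-1.191, 1.224, 1.2]
ft_force: [0.6, 0.7, 0.6]
grip_width: 0.519
```

Request:
{"method": "servo_tool", "body": {
  "commands": [
    [[0, 0, 0, -50, 0, 0, 50], [0, 0, 0, -100, 0, 0, 50], [0, 0, 0, -130, 0, 40, 50], [0, 0, 0, -130, 0, 90, 50], [0, 0, 0, -130, 0, 140, 50]]
  ]
}}

```text
time: 33.52
position: [0.5421, -0.0169, 0.1999]
tool_rot: [-1.194, 1.217, 1.193]
ft_force: [0.0, -0.1, -1.0]
grip_width: 0.581
```

Request:
{"method": "servo_tool", "body": {
  "commands": [
    [[0, 0, 0, 0, 0, 50, 50], [0, 0, 0, 0, 0, 100, 50], [0, 0, 0, 0, 0, 150, 50], [0, 0, 0, 0, 0, 200, 50], [0, 0, 0, 0, 0, 200, 50]]
  ]
}}

```text
time: 34.15
position: [0.5449, 0.1875, 0.1986]
tool_rot: [-1.199, 1.215, 1.201]
ft_force: [0.3, -0.5, 0.4]
grip_width: 0.573
```

Run:
```python
from h import *
plan([(*tray(.06,0,.17),88.8)])
a=vision.get_image("top");b=vision.get_image("scene")
r=lambda x:cv2.resize(x,(400,390),interpolation=2)
cv2.imwrite('pics/n1.png',np.hstack([r(a[60:205,365:515]),r(b[90:280,150:340])])[:,:,::-1])
```

```text
t 34.1 at [0.5449 0.1875 0.1986] F [ 0.3 -0.5  0.4] grip mm 49.9 jaw 89.3
5 rows [0.3, 0.1, -0.0, 14.0, -57.2, -213.6]
5 rows [0.3, 0.0, 0.0, 14.3, -58.1, -213.4]
```

View pics/n1.png

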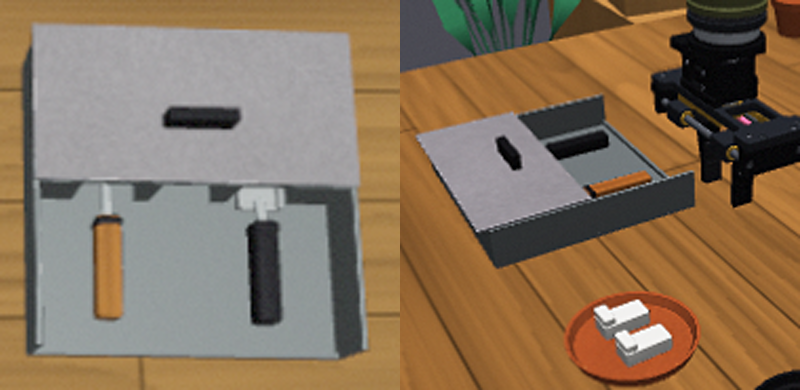

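Run:
```python
from h import *
plan([(.60,-.03,.19,45),(*tray(.06,0,.16),-1.2)])
im=vision.get_image("top");c=blob(im.max(2)<60,(420,85,470,120));print(c.min(0),c.max(0),line(cast("top",c,.09)),tray(.06,0,.09))
```

```text
t 34.2 at [0.5459 0.1817 0.1989] F [ 0.8 -0.7 -0.8] grip mm 49.9 jaw 88.9
5 rows [43.9, -0.1, 0.0, 9.1, -58.2, -210.6]
5 rows [46.2, 0.0, 0.0, 30.0, -187.4, -111.1]
[427. 100.] [454. 107.] (array([ 0.645 , -0.2384]), array([0.0705, 0.019 ]), 86.9) (np.float64(0.6539868410084907), np.float64(-0.24105654519300143), 0.09)
```

Request:
{"method": "servo_tool", "body": {
  "commands": [
    [[43.9, 0, 0, 9, -58, -210, 60], [43.9, 0, 0, 9, -58, -210, 60], [43.9, 0, 0, 9, -58, -210, 60], [43.9, 0, 0, 9, -58, -210, 60], [43.9, 0, 0, 9, -58, -210, 60]]
  ]
}}

```text
time: 34.92
position: [0.5992, -0.0354, 0.1905]
tool_rot: [-0.607, 1.485, 0.604]
ft_force: [-0.6, 0.9, -0.3]
grip_width: 0.689
```

Request:
{"method": "servo_tool", "body": {
  "commands": [
    [[46, 0, 0, 30, -187, -111, 60], [46, 0, 0, 30, -187, -111, 60], [46, 0, 0, 30, -187, -111, 60], [46, 0, 0, 30, -187, -111, 60], [46, 0, 0, 30, -187, -111, 60]]
  ]
}}

```text
time: 35.55
position: [0.6518, -0.2437, 0.1594]
tool_rot: [0.018, 1.572, -0.021]
ft_force: [0.3, 1.0, -0.2]
grip_width: 0.693
```

Run:
```python
from h import *
plan([(*tray(.06,0,.16),-1.2),(*tray(.06,0,.077),-1.2)])
```

```text
t 35.5 at [ 0.6518 -0.2437  0.1594] F [ 0.3  1.  -0.2] grip mm 60.3 jaw -1.4
1 rows [-0.2, -0.1, 0.1, -0.6, 2.7, 2.1]
2 rows [0.0, 0.0, 0.0, 83.0, 0.0, 0.0]
```

Request:
{"method": "servo_tool", "body": {
  "commands": [
    [[0, 0, 0, 40, 0, 2, 50], [0, 0, 0, 83, 0, 2, 45], [0, 0, 0, 83, 0, 2, 0], [0, 0, 0, 83, 0, 2, 0], [0, 0, 0, 83, 0, 2, 0]]
  ],
  "newtons": 15
}}

```text
time: 36.17
position: [0.6529, -0.2405, 0.0792]
tool_rot: [0.016, 1.575, -0.014]
ft_force: [-13.5, 4.3, 8.5]
grip_width: 0.261
```

Request:
{"method": "servo_tool", "body": {
  "commands": [
    [[0, 0, 0, 0, 0, 0, 0], [0, 0, 0, 0, 0, 0, 0], [0, 0, 0, 0, 0, 0, 0]]
  ]
}}

```text
time: 36.55
position: [0.6484, -0.2405, 0.0791]
tool_rot: [0.02, 1.583, -0.013]
ft_force: [-18.7, 4.6, 12.7]
grip_width: 0.158
```

Request:
{"method": "servo_tool", "body": {
  "commands": [
    [[0, 0, 0, 0, 0, -30, 0], [0, 0, 0, 0, 0, -70, 0], [0, 0, 0, 0, 0, -105, 0], [0, 0, 0, 0, 0, -130, 0], [0, 0, 0, 0, 0, -143, 0]]
  ]
}}

```text
time: 37.17
position: [0.5136, -0.2372, 0.0791]
tool_rot: [0.016, 1.565, -0.013]
ft_force: [3.0, 2.0, 3.7]
grip_width: 0.157
```

Run:
```python
from h import *
plan([(*tray(-.09,0,.077),-1.2)])
```

```text
t 37.2 at [ 0.5136 -0.2372  0.0791] F [3.  2.  3.7] grip mm 13.7 jaw -1.1
1 rows [0.1, 0.3, -0.1, 2.0, -0.9, -9.5]
```

Request:
{"method": "servo_tool", "body": {
  "commands": [
    [[0, 0, 0, 0, 0, -6, 0], [0, 0, 0, 0, 0, -11, 0], [0, 0, 0, 0, 0, -12, 0], [0, 0, 0, 0, 0, -12, 0]]
  ]
}}

```text
time: 37.67
position: [0.5028, -0.237, 0.0791]
tool_rot: [0.014, 1.567, -0.013]
ft_force: [1.7, 4.7, 8.6]
grip_width: 0.161
```

Request:
{"method": "servo_tool", "body": {
  "commands": [
    [[0, 0, 0, 0, 0, -3, 0], [0, 0, 0, 0, 0, -5, 0], [0, 0, 0, 0, 0, -5, 0]]
  ]
}}

```text
time: 38.05
position: [0.4984, -0.2368, 0.0791]
tool_rot: [0.014, 1.565, -0.013]
ft_force: [2.9, 4.1, 8.2]
grip_width: 0.157
```

Request:
{"method": "servo_tool", "body": {
  "commands": [
    [[0, 0, 0, 0, 0, -3, 0], [0, 0, 0, 0, 0, -5, 0], [0, 0, 0, 0, 0, -5, 0]]
  ]
}}

```text
time: 38.42
position: [0.4984, -0.2369, 0.0792]
tool_rot: [0.009, 1.556, -0.015]
ft_force: [16.4, 0.9, -7.9]
grip_width: 0.161
```

At the stop (16 N). Release, lift, look.

Request:
{"method": "servo_tool", "body": {
  "commands": [
    [[0, 0, 0, 0, 0, 4, 0], [0, 0, 0, 0, 0, 4, 40], [0, 0, 0, 0, 0, 4, 45], [0, 0, 0, 0, 0, 4, 45], [0, 0, 0, -50, 0, 4, 50]]
  ]
}}

```text
time: 39.05
position: [0.491, -0.2361, 0.1245]
tool_rot: [0.016, 1.579, -0.015]
ft_force: [1.0, 0.4, 1.1]
grip_width: 0.52
```

Request:
{"method": "servo_tool", "body": {
  "commands": [
    [[0, 0, 0, -50, 0, 0, 60], [0, 0, 0, -100, 40, 0, 60], [0, 0, 0, -110, 95, 0, 60], [0, 0, 0, -110, 150, 0, 60], [0, 0, 0, -110, 200, 0, 60]]
  ]
}}

```text
time: 39.67
position: [0.4974, -0.0355, 0.2371]
tool_rot: [0.016, 1.57, -0.013]
ft_force: [-0.3, -0.2, -0.4]
grip_width: 0.689
```

Request:
{"method": "servo_tool", "body": {
  "commands": [
    [[0, 0, 0, 0, 50, 0, 60], [0, 0, 0, 0, 100, 0, 60], [0, 0, 0, 0, 100, 0, 60]]
  ]
}}

```text
time: 40.05
position: [0.4988, 0.0669, 0.2363]
tool_rot: [0.008, 1.572, -0.01]
ft_force: [0.3, -0.2, 0.2]
grip_width: 0.689
```

Run:
```python
from h import *
plan([])
a=vision.get_image("top");b=vision.get_image("scene")
c=blob(a.max(2)<60,(420,145,470,170));print("ridge",line(cast("top",c,.09)),c.min(0),c.max(0))
r=lambda x:cv2.resize(x,(400,390),interpolation=2)
cv2.imwrite('pics/o1.png',np.hstack([r(a[60:240,130:515]),r(b[90:360,130:480])])[:,:,::-1])
```

```text
t 40.0 at [0.4988 0.0669 0.2363] F [ 0.3 -0.2  0.2] grip mm 60.0 jaw -0.7
ridge (array([ 0.4968, -0.2345]), array([0.0721, 0.0154]), 89.8) [429. 157.] [457. 163.]
```

View pics/o1.png

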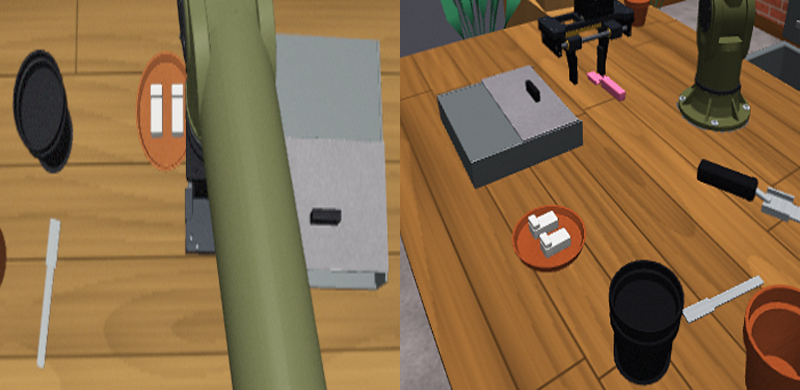

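```bash
python3 -c "
from bench import close_job;print(close_job())"
```

```text
the job is handed in; nothing more can be done
None
```

The job is done and handed in at about 40 s of robot time. No verdict was reported.

- **Cover:** I slid it right back. At the end I pushed it shut until it met its stop at 16 N. In the last picture its handle sits 7 mm further towards shut than at the start.
- **Pot feet:** Both stand flat and side by side in the saucer, about 25 and 30 mm either side of its centre.
- **Tools:** The small black-handled trowel is in the pigeonhole at tray y = -80 mm and the weeder in the one at +80 mm. Their grip points are at about tray x = -0.06 m, read from where the gripper let go. I looked once before shutting the cover, and both lay flat with their heads under the deck and handles inside the sill. With the cover shut they can't be seen. There was no cultivator in the scene.
- **Left alone:** The large black trowel and the pink tool were look-alikes, so I didn't touch them. The stacked pots and the widger look unmoved; I judged that by eye and did not measure it.

**Disagreements:**
- Camera estimates of the cover handle were up to about 10 mm off the gripper's own readings, so I relied on feeling the stop.
- My tray position was also a few mm uncertain along x.

I saw no slackened grip and no knocked tool.

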